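# Pack the driver batteries away in the sliding-lid case

## Task

Put the cordless-driver battery packs lying on the bench away in the plywood case: swing the hasp off the lid's catch and right back out of the way, slide the lid fully open, and stand every pack flat in a bay of its own, terminals up. Then push the lid home until its spring catch clicks in, and swing the hasp back down over the catch. Leave everything else on the bench where it is.

Things in the scene. Friction and masses are not known exactly. Their poses are not given: they have to be found in the camera images.
- case: Fixed plywood case, place and yaw vary: 234 mm across (x), 370 mm long (y), walls 10 mm thick, 80 mm high. Origin on the bench under the middle of its four bays; z up. Along y: hasp's end wall (outer face y = -95 mm), 2 x 2 bays (y -85 to +85), covered rear half (y 95 to 275, 72 mm high) over which the lid slides open. Inside, x is -107 to +107 mm.
- bay0 (a point): Centre of the floor of one bay (case x = -55 mm, y = -44 mm), 8 mm above the bench; axes as the case's. A bay is 104 mm (x) by 82 mm (y); the 6 mm dividers rise to 38 mm above the bench. Any pack may go in any bay, its length along the case's x, either way round.
- bay1 (a point): Centre of the floor of one bay (case x = +55 mm, y = -44 mm), 8 mm above the bench; axes as the case's. A bay is 104 mm (x) by 82 mm (y); the 6 mm dividers rise to 38 mm above the bench. Any pack may go in any bay, its length along the case's x, either way round.
- bay2 (a point): Centre of the floor of one bay (case x = -55 mm, y = +44 mm), 8 mm above the bench; axes as the case's. A bay is 104 mm (x) by 82 mm (y); the 6 mm dividers rise to 38 mm above the bench. Any pack may go in any bay, its length along the case's x, either way round.
- bay3 (a point): Centre of the floor of one bay (case x = +55 mm, y = +44 mm), 8 mm above the bench; axes as the case's. A bay is 104 mm (x) by 82 mm (y); the 6 mm dividers rise to 38 mm above the bench. Any pack may go in any bay, its length along the case's x, either way round.
- lid (a joint): Opening of the sliding plywood lid: 0 = shut (starts so), 0.185 m = fully open, towards case +y. A sprung ball catch acts over the last 14 mm: shutting takes about 6 N until 6 mm from home, then it snaps to 0 and is held; let go short of that it springs back out. Opening takes about the same. Elsewhere 1 N of friction; it stays where left. With the hasp over its staple it opens only 4 mm.
- lid_grip (a point): In the lid's grip bar, a wooden block 80 mm long (case x), 20 mm thick (case y), from the lid's top (92 mm above the bench) up to 122 mm. Site on its centre line, 112 mm above the bench, at case x = 0, y = 40 mm + the opening; axes as the case's. The lid is 234 x 188 x 10 mm.
- hasp (a joint): Angle of the steel hasp about its hinge (axis along case x). 0 = flat, over the lid's staple (a post 12 x 6 mm, top 124 mm above the bench, at case y = -46 mm when the lid is shut); grows as it swings up (1.57 = upright) and out over the end to its stop at 3.3 rad (thrown right back). Starts at 0 to 0.12. Friction (1.5 N at the bar) keeps it where it is left.
- hasp_hinge (a point): The hasp's hinge axis at the end wall, 116 mm above the bench, case x = 0, y = -103 mm; axes as the case's. At angle a the hasp's cross bar lies 70 mm x cos(a) towards case +y from here and 70 mm x sin(a) above. When flat its middle is 24 mm above the lid.
- hasp_grip (a point): Where to take the hasp: middle of the free part of its round cross bar (12 mm thick, along case x), 70 mm from the hinge axis, 45 mm to the -x side of the strap's middle. The bar runs 30 mm on to -x, and 31 mm to the strap (28 mm wide). Pinched from above (fingers on its +y and -y sides) it turns in the pads, so the tool can stay pointing down along the arc.
- pack0: Battery pack, or None if absent (2 to 4 are there): black body 92 mm (x) by 60 mm (y), 38 mm high, with a grey terminal neck on top 70 mm (x) by 26 mm (y), from 38 to 68 mm high. 0.25 to 0.55 kg. Origin at the centre of its underside, z up. Grip it by the neck across y; it stands among other things on the bench.
- pack1: Battery pack, or None if absent (2 to 4 are there): black body 92 mm (x) by 60 mm (y), 38 mm high, with a grey terminal neck on top 70 mm (x) by 26 mm (y), from 38 to 68 mm high. 0.25 to 0.55 kg. Origin at the centre of its underside, z up. Grip it by the neck across y; it stands among other things on the bench.
- pack2: Battery pack, or None if absent (2 to 4 are there): black body 92 mm (x) by 60 mm (y), 38 mm high, with a grey terminal neck on top 70 mm (x) by 26 mm (y), from 38 to 68 mm high. 0.25 to 0.55 kg. Origin at the centre of its underside, z up. Grip it by the neck across y; it stands among other things on the bench.
- pack3: Battery pack, or None if absent (2 to 4 are there): black body 92 mm (x) by 60 mm (y), 38 mm high, with a grey terminal neck on top 70 mm (x) by 26 mm (y), from 38 to 68 mm high. 0.25 to 0.55 kg. Origin at the centre of its underside, z up. Grip it by the neck across y; it stands among other things on the bench.
- offcut: Wooden board offcut, 95 x 60 x 18 mm, lying flat among the packs; leave it. Origin under its centre.
- tape: Roll of brown tape, 90 mm across, 24 mm high, lying flat among the packs; leave it. Origin under its centre.
- glue: Glue bottle, 60 mm across, 170 mm high, standing behind; leave it. Origin under its centre.
- sandblock: Cork sanding block, 105 x 62 x 34 mm, beyond the packs; leave it. Origin under its centre.
- driver: Screwdriver lying at the left near the robot; leave it.
Not all that is in view belongs to the job. What is shaped like the pack1 but blue, purple or red is not meant.

How it is judged (in metres and radians):
On the way, in this order (a step that is already met when the one before it is completed fails the run):
1. the hasp is swung off the catch, past upright (value of joint hasp above 1.7 rad), for 0.2 s.
2. the lid is slid open (value of joint lid above 0.165 m), for 0.2 s.
3. every pack stands flat in a bay (x of pack0 in the frame of case between -0.107 and 0.107 m and y of pack0 in the frame of case between -0.085 and 0.085 m and z of pack0 in the frame of case between 0.003 and 0.014 m and angle between each of pack0, pack1, pack2, pack3's own z axis and vertical below 0.12 rad and x of pack1 in the frame of case between -0.107 and 0.107 m and y of pack1 in the frame of case between -0.085 and 0.085 m and z of pack1 in the frame of case between 0.003 and 0.014 m and x of pack2 in the frame of case between -0.107 and 0.107 m and y of pack2 in the frame of case between -0.085 and 0.085 m and z of pack2 in the frame of case between 0.003 and 0.014 m and x of pack3 in the frame of case between -0.107 and 0.107 m and y of pack3 in the frame of case between -0.085 and 0.085 m and z of pack3 in the frame of case between 0.003 and 0.014 m), for 0.3 s.
4. the lid is pushed home past its spring catch (value of joint lid below 0.004 m), for 0.3 s.
At the end, for the whole second after the job is handed in: Every pack that is there stands flat on the floor of a bay (upright within 0.12 rad, underside within 6 mm of the bay floor), at rest; the lid is within 4 mm of fully shut, past its spring catch; the hasp lies over the catch within 0.15 rad of flat (all of step 3 and value of joint lid below 0.004 m and value of joint hasp below 0.15 rad and linear speed of each of pack0, pack1, pack2, pack3 below 0.03 m/s); the robot touches nothing.
It fails at once if another thing on the bench (offcut, tape, glue bottle, sanding block, screwdriver) is pushed more than 6 cm from its place (distance of any of offcut, tape, glue, sandblock, driver from where it was at the start of the episode above 0.06 m).
Of pack0, pack1, pack2, pack3 only 2 to 4 are there at a start; the rules pass over those that are not, and their reading is None.
At some moment in a run one of pack0, pack1, pack2, pack3 may be knocked a few centimetres aside while the robot is not near it.
It also fails if it takes over 210 s, if anything falls off the work surface, if the arm or the gripper's body presses on something with over 40 N, if the wrist force passes 120 N, or if a joint passes its speed limit or range.

## Robot

A 7-joint arm with a two-finger parallel gripper is mounted at the origin on the work surface. World frame = base frame: x ahead of the robot, y to its left, z up, the work surface at z = 0. Lengths are in mm, angles in rad, forces in N, time in s.
With the tool pointing down it reaches from about 425 to 950 mm from the base axis. Payload 16.7 kg.
Tool frame: the origin (TCP) lies between the finger pads; the fingertips stand 11 mm ahead of it and the grasp point (between the pads) lies 8 mm behind it; z points along the fingers, y is the line along which they close (so a half turn about z gives the same grasp; the last joint's range is limited). The gripper opens to 94 mm and grips with 3 to 60 N. Pads are 16 mm wide; open, the fingers measure 119 mm over their backs; the gripper's body (75 mm by 177 mm) begins 78 mm behind the grasp point.
Start: joints at [-1.399, 0.426, 0.074, 1.606, -0.034, 1.111, -0.067], TCP at [212.849, 640.524, 216.467] pointing down, gripper open.
Joint ranges: [-2.85, 2.85], [-0.5, 2.14], [-1.23, 1.37], [0.21, 2.46], [-1.02, 4.16], [0.16, 2.05], [-2.73, 2.73]. Speed limits (rad/s): [1.89, 1.89, 2.39, 2.39, 3.01, 3.01, 3.01].

## Interface

Orientations are given as a unit quaternion [x, y, z, w].
In Python, from bench import manip gives the robot as it stands.
- The arm moves only by the tool carry_out, never from a script. Its argument "rows" is a list that holds one entry, the list of rows, each a list of 7 numbers: the opening, from 0 (shut) to 1 (fully open), then the shift along the tool's x, y, z in mm, then the turn, a rotation vector about the tool's x, y, z in degrees. In form: [[[hand, tx, ty, tz, rx, ry, rz], ...]]. A call has 1 to 10 rows; each row is the pose to reach, as a shift and turn from the pose commanded when the call began, along the tool's axes at that moment; what a row does not reach only later rows make up. A row lasts 1/10 s, in which the tool goes at most 50 mm and 8.59 degrees, less where a joint would pass 70% of its speed; a pose out of reach is approached as far as the arm can. A call with a gripper value outside its range is refused whole. The fingers move at their own pace and stop on an object; the grip force is fixed at half the most. Time passes only in rows, so rows that repeat a pose let the fingers close. It gives the time, the measured TCP pose, the force, the opening and the grip force at its end, in the units of the state.
- manip.get_obs(): the state, without advancing time (a new reading comes with each control period).
- manip.get_image(name): name is "scene" or "top" or "wrist"; returns (picture, depth): 420x560x3 uint8, blue, green, red; 420x560 float32, mm along the optical axis (not along the pixel's ray), 0 where there is no reading.
- manip.camera_model(name): a dict with "intrinsics" (3x3 intrinsics, pixels), "extrinsics" (4x4, takes a point from world to camera coordinates). Camera axes: x right, y down, z forward; pixel columns grow to the right and rows downward; lengths in mm; the calibration is good to about 2 mm. A picture is of the moment at which its call begins: read the wrist's pose just before it. camera_model takes no time and is no camera call; for the wrist camera it gives the pose at the moment of the call.
- manip.close_job(): hands the job in; it is judged then, once.
Trained networks look in the newest picture that a camera, given by its name, has taken for a name from the list of things; names that differ only in an ending like _2 or _b are one class to them, and where a whole thing is asked for, a point or a joint stands for the part that bears it (a point fixed in the world has none). Each returns a list of dicts, best first, with "confidence" (0 to 1); they miss things now and then, are a little off and sometimes report something else, mostly with a low value. They report only what shows in the picture. A call takes as long as a camera call. They do not tell look-alikes from the thing itself.
- manip.spot_in(camera, thing): "pixel" ([column, row] in pixels, amid what is visible of it).
- manip.silhouettes(camera, thing): "region" (420x560 bool, what is visible of it) and "pixel" ([column, row] in pixels, amid what is visible of it).
The state is a dict: "time_s": time; "q": joint angles; "qd": joint speeds; "effort": joint torques, N m; "position": TCP position; "ee_rot": TCP orientation; "force": force on the tool from outside, world axes, zero at the start; "torque": the same for the moment, N m; "grip_width": finger opening in mm; "gripper_force": force on a finger pad.
Only numpy, scipy, OpenCV 4.12 (cv2) and the standard library are available. Lean on these libraries where they do the work, as an engineer would, in place of code of your own. Each camera call takes 0.05 s, during which the arm holds its last target. There are 200 camera calls.

## Working session

There is one attempt and no reset: what is moved stays moved. The work goes in short steps, Python scripts to look and compute and a tool call to move; the robot and the scene stay as the last step left them, time stands still between calls to the robot, and variables do not carry over. Pictures are saved under pics/ and viewed, at most 14 in all, crops included, and the job is handed in when it is done.

Besides the shell and the picture viewer there is one more tool, called after "Request:" as a command line: name --argument value ..., lists and objects as JSON in quotes. carry_out: Moves the arm, as the interface text tells. Its arguments: {"type":"object","properties":{"rows":{"type":"array"}},"required":["rows"]}

```bash
ls; mkdir -p pics; python3 - <<'E'
from bench import manip
import cv2,numpy as np
o=manip.get_obs();print({k:np.round(v,3).tolist() for k,v in o.items()})
for n in("scene","top"):
    im,d=manip.get_image(n);cv2.imwrite(f"pics/{n}0.png",im)
    m=manip.camera_model(n);print(n,np.round(m["intrinsics"],1).tolist(),np.round(m["extrinsics"],3).tolist())
    for t in("pack0","hasp_grip","lid_grip","offcut","tape","glue","sandblock","driver"):
        print(t,[(np.round(r["pixel"]).tolist(),round(r["confidence"],2)) for r in manip.spot_in(n,t)])
E
```

```text
pics
{'time_s': 0.0, 'q': [-1.4, 0.427, 0.074, 1.607, -0.034, 1.111, -0.067], 'qd': [-0.0, -0.0, 0.002, -0.001, 0.001, 0.002, 0.001], 'effort': [0.0, -93.58, 3.666, -45.422, -0.049, 0.02, 0.0], 'position': [212.74, 640.141, 215.766], 'ee_rot': [0.16, 0.987, -0.001, -0.0], 'force': [0.408, -0.112, 0.607], 'torque': [0.036, 0.008, 0.073], 'gripper_force': 0.0, 'grip_width': 94.051}
scene [[479.2, 0.0, 279.8], [0.0, 479.2, 208.5], [0.0, 0.0, 1.0]] [[0.081, 0.997, -0.01, 31.711], [0.839, -0.073, -0.54, -406.384], [-0.539, 0.035, -0.842, 1866.38], [0.0, 0.0, 0.0, 1.0]]
pack0 [([197.0, 158.0], 0.98), ([160.0, 188.0], 0.85), ([207.0, 238.0], 0.84), ([179.0, 240.0], 0.82), ([239.0, 200.0], 0.76), ([138.0, 223.0], 0.66), ([353.0, 230.0], 0.66), ([326.0, 225.0], 0.57), ([234.0, 282.0], 0.2)]
hasp_grip [([314.0, 212.0], 0.54)]
lid_grip [([328.0, 222.0], 0.56)]
offcut [([241.0, 238.0], 0.79)]
tape [([312.0, 211.0], 0.23), ([234.0, 282.0], 0.18)]
glue [([286.0, 287.0], 0.89)]
sandblock [([235.0, 279.0], 0.95)]
driver [([399.0, 152.0], 0.59)]
top [[526.3, 0.0, 287.5], [0.0, 526.3, 208.0], [0.0, 0.0, 1.0]] [[0.011, -1.0, 0.012, -85.965], [-0.987, -0.013, -0.163, 547.214], [0.163, -0.01, -0.987, 1524.047], [0.0, 0.0, 0.0, 1.0]]
pack0 [([330.0, 240.0], 0.96), ([439.0, 231.0], 0.95), ([418.0, 269.0], 0.91), ([362.0, 203.0], 0.87), ([400.0, 202.0], 0.86), ([377.0, 312.0], 0.72)]
hasp_grip [([251.0, 195.0], 0.81)]
lid_grip [([234.0, 191.0], 0.91)]
offcut [([330.0, 201.0], 0.93), ([206.0, 190.0], 0.39)]
tape [([378.0, 237.0], 0.61)]
glue [([286.0, 131.0], 0.56)]
sandblock [([338.0, 152.0], 0.82), ([208.0, 190.0], 0.63)]
driver [([136.0, 303.0], 0.57)]
```

View pics/top0.png

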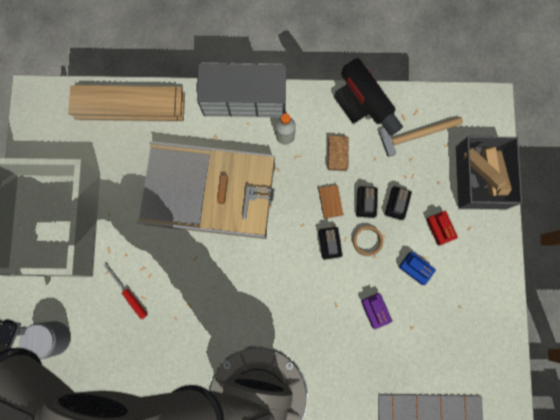

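View pics/scene0.png

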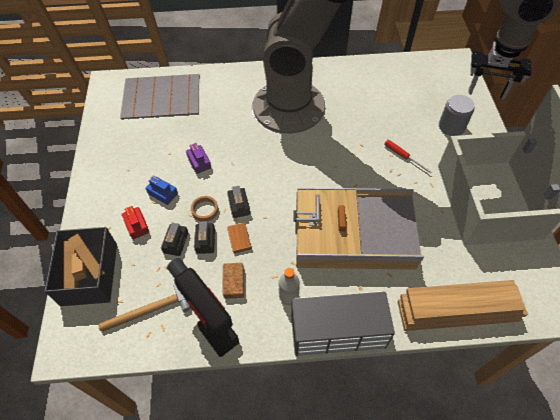

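The top view shows the case at (207,190) with the lid shut, grip bar at (222,187) and hasp at (258,195).

Things that could be taken for packs:
- **Black with grey neck:** (330,241), (367,201) and (398,202). These three match the description.
- **Look-alikes by colour:** red (442,228), blue (417,268) and purple (376,310), so they're out.
- **Drill base:** near (348,103), part of the drill and not a pack.

Next I'll measure and check a close crop.

```bash
cat >h.py <<'E'
from bench import manip
import cv2,numpy as np
from scipy.spatial.transform import Rotation as R
def cloud(n):
    im,d=manip.get_image(n);m=manip.camera_model(n);K,E=m["intrinsics"],m["extrinsics"]
    v,u=np.mgrid[:d.shape[0],:d.shape[1]]
    P=np.stack([(u-K[0,2])/K[0,0]*d,(v-K[1,2])/K[1,1]*d,d],-1)
    W=(P-E[:3,3])@E[:3,:3]; W[d<=0]=np.nan
    return im,W
def rect(W,mask):
    p=W[mask][:,:2].astype(np.float32);(c,s,a)=cv2.minAreaRect(p)
    return np.round(c,1),np.round(s,1),round(a,2),len(p),np.round(np.median(W[mask][:,2]),1)
def packs(n):
    """dark pack candidates: necks at 60..76 mm, region x,y away from case"""
    im,W=cloud(n);out=[]
    for r in manip.silhouettes(n,"pack0"):
        g=r["region"].astype(bool)
        sat=np.median(cv2.cvtColor(im,cv2.COLOR_BGR2HSV)[g][:,1])
        nk=g&(W[...,2]>58)&(W[...,2]<90)
        b=g&(W[...,2]>28)&(W[...,2]<80)
        if b.sum()<30 : continue
        out.append((r["pixel"],round(r["confidence"],2),"sat",sat,"neck",rect(W,nk) if nk.sum()>5 else None,"body",rect(W,b)))
    return out
def move(p,rotz=None,seen=None):
    """shift/turn from measured pose to world TCP p, tool down, closing line at world angle rotz(deg)"""
    o=manip.get_obs();T=R.from_quat(o["ee_rot"])
    y=T.as_matrix()[:,1];cur=np.degrees(np.arctan2(y[1],y[0]))
    if rotz is None: rotz=cur
    d=(rotz-cur+90)%180-90; a=np.radians(cur+d)
    M=np.array([[np.sin(a)*-1,np.cos(a),0],[np.cos(a),np.sin(a),0],[0,0,-1]]).T
    M=np.stack([[-np.sin(a),np.cos(a),0],[np.cos(a),np.sin(a),0],[0,0,-1]],1)
    s=T.inv().apply(np.array(p)-o["position"]);rv=(T.inv()*R.from_matrix(M)).as_rotvec(degrees=True)
    print("shift",np.round(s,1),"turn",np.round(rv,1),"pos",np.round(o["position"],1),"yaw",round(cur,1),"f",np.round(o["force"],1),"w",round(o["grip_width"],1),"gf",round(o["gripper_force"],1),"t",round(o["time_s"],1))
E
python3 - <<'E'
from h import *
for n in("top","scene"):
    im,W=cloud(n);z=W[...,2]
    box=(W[...,1]>-150)&(W[...,1]<480)&(W[...,0]>380)&(W[...,0]<830)
    def comp(m):
        k,l,s,_=cv2.connectedComponentsWithStats((m&box).astype(np.uint8));i=1+np.argsort(-s[1:,4])[:3]
        return [rect(W,l==j) for j in i if s[j,4]>8]
    print(n)
    for lo,hi in((50,100),(86,98),(74,84),(108,118),(118,130)): print(lo,hi,comp((z>lo)&(z<hi)))
    for r in packs(n): print(r)
    if n=="top": cv2.imwrite("pics/crop.png",cv2.resize(im[110:300,190:460],None,fx=2.9,fy=2.9,interpolation=2))
E
```

```text
top
50 100 [(array([594.9, 157.4]), array([376.8, 244.2]), 84.29, 9839, np.float64(84.7)), (array([822.8, 365.2]), array([ 14.2, 228. ]), 0.01, 367, np.float64(76.0)), (array([768.9, -68.3]), array([60.2, 31.3]), 88.33, 110, np.float64(76.2))]
86 98 [(array([590.3, 111.8]), array([276.5, 244.1]), 84.27, 4448, np.float64(92.0)), (array([583.5,  -0.9]), array([47.1, 16.3]), 86.34, 74, np.float64(91.5)), (array([726.1, 287.4]), array([90.1,  7.1]), 83.28, 60, np.float64(92.5))]
74 84 [(array([709.8, 243.3]), array([179.1,  24.6]), 84.06, 258, np.float64(79.0)), (array([824. , 373.1]), array([211.9,  12. ]), 89.97, 219, np.float64(78.6)), (array([496.1, 247.2]), array([143.3,  18.1]), 85.16, 141, np.float64(79.3))]
108 118 [(array([779.7, -68.5]), array([53. , 45.5]), 89.47, 91, np.float64(112.5)), (array([567.5, 104. ]), array([ 7.9, 38.3]), 79.25, 22, np.float64(115.6)), (array([564.2, -27.1]), array([ 7.6, 14.3]), 75.76, 10, np.float64(113.0))]
118 130 [(array([589.3, 109.2]), array([19.1, 80.3]), 83.9, 156, np.float64(122.0)), (array([550.2,  40.1]), array([12.4, 96. ]), 83.33, 117, 
[... 3012 characters left out ...]
.5, 58.9]), 23.08, 363, np.float64(38.9)))
([202.7, 238.6], 0.89, 'sat', np.float64(33.0), 'neck', (array([ 580.2, -320.3]), array([26.2, 72.8]), 87.62, 176, np.float64(65.2)), 'body', (array([ 581. , -320.4]), array([60.4, 93.9]), 87.92, 504, np.float64(38.3)))
([175.1, 240.0], 0.63, 'sat', np.float64(32.0), 'neck', (array([ 579.1, -414.6]), array([28.2, 70.6]), 73.61, 183, np.float64(64.8)), 'body', (array([ 578.9, -413.7]), array([60.7, 93.3]), 72.86, 503, np.float64(40.0)))
([239.6, 199.5], 0.63, 'sat', np.float64(32.0), 'neck', (array([ 453.7, -208.1]), array([73.1, 25.8]), 8.41, 146, np.float64(65.4)), 'body', (array([ 455.4, -208.2]), array([95.2, 61.5]), 7.11, 444, np.float64(37.1)))
```

View pics/crop.png

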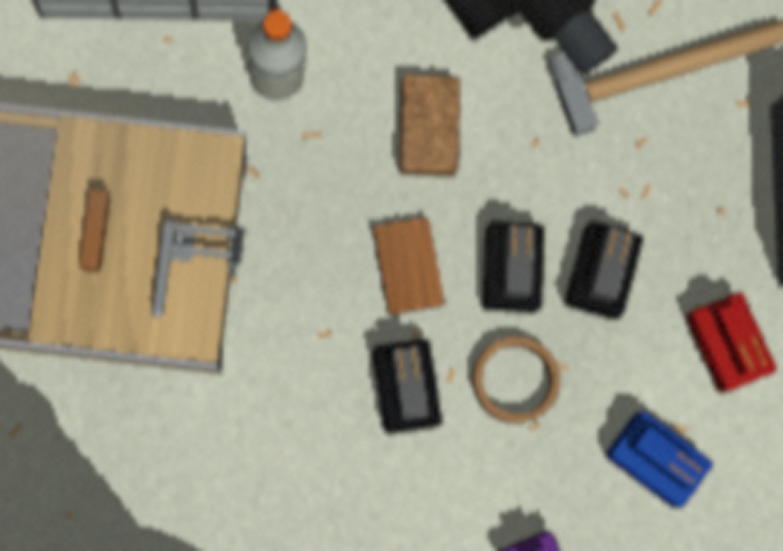

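The crop confirms three black packs with grey terminal necks, at about (405,385), (512,265) and (603,268) in the crop. The hasp lies over the staple with its free bar at (158,285), towards the robot. The top and scene cameras disagree by about 8 mm in x, so I'll settle that with the wrist camera.

```bash
python3 - <<'E'
from h import *
o=manip.get_obs();move([*o["position"][:2],320],None)
move([530,45,320],84.2)
E
```

```text
shift [   0.    -0.  -103.5] turn [-0. -0. -0.] pos [212.9 640.5 216.5] yaw 71.6 f [-0.2 -0.2 -0.2] w 93.6 gf 0.0 t 1.2
shift [-488.8 -465.1 -103.5] turn [ -0.   -0.  -12.6] pos [212.9 640.5 216.5] yaw 71.6 f [-0.2 -0.2 -0.2] w 93.6 gf 0.0 t 1.2
```

Request:
carry_out --rows '[[[1,0,0,-50,0,0,0],[1,0,0,-100,0,0,-2],[1,-35,-33,-100,0,0,-4],[1,-70,-66,-100,0,0,-6],[1,-105,-99,-100,0,0,-8],[1,-140,-132,-100,0,0,-10],[1,-175,-165,-100,0,0,-12],[1,-210,-198,-100,0,0,-12.6],[1,-245,-231,-100,0,0,-12.6],[1,-245,-231,-100,0,0,-12.6]]]'

```text
time_s: 2.2
position: [375.7, 338.5, 317.2]
ee_rot: [0.054, 0.999, 0.0, 0.001]
force: [-0.7, 0.8, -0.5]
grip_width: 94.0
gripper_force: 0.0
```

```bash
python3 - <<'E'
from h import *
move([530,45,320],84.2)
E
```

```text
shift [-185.2 -275.1   -2.7] turn [ 0.   0.1 -0.4] pos [375.7 338.5 317.2] yaw 83.8 f [-0.7  0.8 -0.5] w 94.0 gf 0.0 t 2.2
```

Request:
carry_out --rows '[[[1,-26,-39,0,0,0,-0.4],[1,-52,-78,0,0,0,-0.4],[1,-78,-117,0,0,0,-0.4],[1,-104,-156,0,0,0,-0.4],[1,-130,-195,0,0,0,-0.4],[1,-156,-234,-2,0,0,-0.4],[1,-185,-275,-2,0,0,-0.4],[0.5,-185,-275,-2,0,0,-0.4],[0.5,-185,-275,-2,0,0,-0.4]]]'

```text
time_s: 3.1
position: [529.0, 51.1, 318.4]
ee_rot: [0.048, 0.999, -0.0, -0.0]
force: [-0.5, 1.4, -0.1]
grip_width: 81.2
gripper_force: 0.0
```

```bash
python3 - <<'E'
from h import *
for n in("wrist","top","scene"):
    im,W=cloud(n);z=W[...,2]
    if n=="wrist": cv2.imwrite("pics/w1.png",im)
    box=(W[...,1]>-60)&(W[...,1]<360)&(W[...,0]>430)&(W[...,0]<740)
    for lo,hi in((86,98),(118,130)):
        m=(z>lo)&(z<hi)&box
        k,l,s,_=cv2.connectedComponentsWithStats(m.astype(np.uint8));i=1+np.argsort(-s[1:,4])[:3]
        print(n,lo,[rect(W,l==j) for j in i if s[j,4]>30])
    b=(abs(z)<8)
    print("bench z",np.nanmedian(z[b]))
    print([(np.round(r["pixel"]),round(r["confidence"],2),np.round(W[int(r["pixel"][1]),int(r["pixel"][0])],1)) for r in manip.spot_in(n,"hasp_grip")])
move([537.4,40.7,110],84.2)
E
```

```text
wrist 86 [(array([595.7, 157.9]), array([376.7, 242.8]), 84.26, 22623, np.float64(91.8)), (array([587.4,  -2.9]), array([44.5, 15.1]), 83.48, 371, np.float64(91.8)), (array([723. , 242.9]), array([17.7,  5.3]), 83.72, 64, np.float64(93.5))]
wrist 118 [(array([548.6,   6.9]), array([80.1, 97.5]), 84.41, 1372, np.float64(120.5)), (array([590. , 110.4]), array([19.9, 78.7]), 84.33, 980, np.float64(121.4))]
bench z -0.29904999101543006
[(array([264., 220.]), 0.59, array([574.3,  27.4,  93.7]))]
top 86 [(array([666. ,   1.1]), array([71. , 68.2]), 84.11, 450, np.float64(92.3)), (array([502.2,   3. ]), array([40.1, 90.1]), 84.67, 329, np.float64(91.8)), (array([485.5, 246.6]), array([100.8,   7.8]), 84.43, 52, np.float64(94.4))]
top 118 []
bench z -0.06494170547187357
[(array([272., 195.]), 0.56, array([576.5, -33.8, 116.5]))]
scene 86 [(array([600.2, 155.6]), array([375.1, 247.5]), 84.35, 3584, np.float64(90.0)), (array([568.4,  -0. ]), array([46.6, 14.5]), 84.61, 53, np.float64(90.3))]
scene 118 [(array([597.3, 108. ]), array([19. , 80.3]), 84.41, 92, np.float64(120.4)), (array([559.2,  30.8]), array([27.3, 90.8]), 82.76, 76, np.float64(120.3))]
bench z -2.358705890138445
[(array([318., 210.]), 0.63, array([569.2,  40.2, 117.8]))]
shift [ -9.9 -11.3 208.5] turn [ 0.  -0.   0.5] pos [528.6  52.8 318.5] yaw 84.7 f [-0.4 -0.3  0.4] w 57.4 gf 0.0 t 3.4
```

View pics/w1.png

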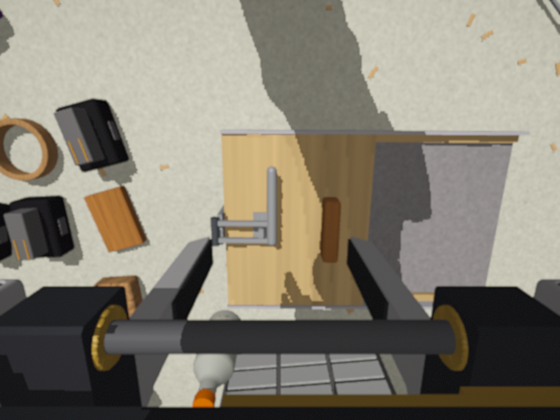

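The wrist view agrees with the top camera to about 1 mm, so the scene camera is the one that's off. Hasp bar is at (272,205), grip bar at (331,230). That gives the case origin at about (586.3, 69.4) with yaw -5.7°. Now I'll descend onto the hasp bar.

Request:
carry_out --rows '[[[0.5,-11,-11,35,0,0,0.4],[0.5,-11,-11,75,0,0,0.4],[0.5,-11,-11,115,0,0,0.4],[0.5,-11,-11,150,0,0,0.4],[0.5,-11,-11,175,0,0,0.4],[0.5,-11,-11,185,0,0,0.4],[0.5,-11,-11,185,0,0,0.4],[0.5,-11,-11,185,0,0,0.4]]]'

```text
time_s: 4.2
position: [539.4, 40.1, 134.6]
ee_rot: [0.05, 0.999, 0.0, 0.001]
force: [0.8, -0.0, -0.6]
grip_width: 47.1
gripper_force: 0.0
```

```bash
cat >>h.py <<'E'
C=np.array([586.3,69.4]);YAW=84.3
def cw(x,y,z):
    a=np.radians(YAW-90);return [C[0]+x*np.cos(a)-y*np.sin(a),C[1]+x*np.sin(a)+y*np.cos(a),z]
def wc(p):
    a=np.radians(YAW-90);d=np.array(p[:2])-C;return np.round([d[0]*np.cos(a)+d[1]*np.sin(a),-d[0]*np.sin(a)+d[1]*np.cos(a)],1)
E
python3 - <<'E'
from h import *
im,W=cloud("wrist");cv2.imwrite("pics/w2.png",im)
z=W[...,2];m=(z>112)&(z<135)&(W[...,0]>480)&(W[...,0]<580)&(W[...,1]>20)&(W[...,1]<70)
print(rect(W,m),wc(rect(W,m)[0]))
move(cw(-45,-33,110),84.3)
E
```

```text
(array([545.5,  46.7]), array([37.9, 80.2]), 73.25, 2691, np.float64(122.0)) [-38.3 -26.6]
shift [ 1.5  0.8 24.8] turn [ 0.   0.1 -0.1] pos [539.6  40.  134.8] yaw 84.2 f [ 0.4 -0.4  0.2] w 47.0 gf 0.0 t 4.2
```

View pics/w2.png

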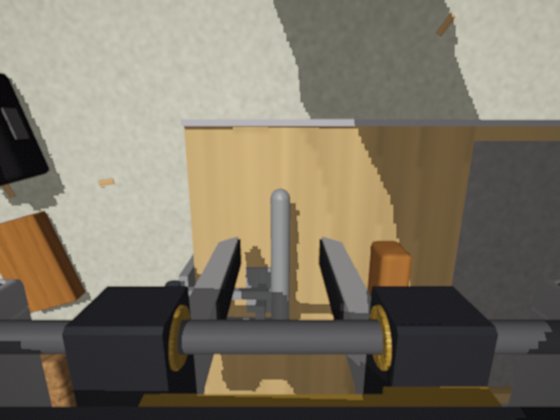

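The bar at column 281 is centred between the fingers (about 225 and 340). Descending and closing.

Request:
carry_out --rows '[[[0.5,1.5,1,15,0,0,0],[0.5,1.5,1,25,0,0,0],[0.5,1.5,1,25,0,0,0],[0,1.5,1,25,0,0,0],[0,1.5,1,25,0,0,0],[0,1.5,1,25,0,0,0],[0,1.5,1,25,0,0,0],[0,1.5,1,25,0,0,0]]]'

```text
time_s: 5.05
position: [537.4, 40.6, 108.6]
ee_rot: [0.051, 0.999, -0.0, 0.0]
force: [-1.3, -4.8, 0.1]
grip_width: 11.3
gripper_force: 30.0
```

Request:
carry_out --rows '[[[0,0,-1.5,-14.6,0,0,0],[0,0,-6,-28.5,0,0,0],[0,0,-13.4,-41,0,0,0],[0,0,-23,-52,0,0,0],[0,0,-35,-60.6,0,0,0],[0,0,-48.4,-66.6,0,0,0],[0,0,-62.7,-69.6,0,0,0],[0,0,-77.3,-69.6,0,0,0],[0,0,-91.6,-66.6,0,0,0],[0,0,-105,-60.6,0,0,0]]]'

```text
time_s: 6.05
position: [527.0, -63.7, 170.3]
ee_rot: [0.05, 0.999, 0.001, 0.001]
force: [-0.6, 4.6, 1.7]
grip_width: 10.9
gripper_force: 30.0
```

Request:
carry_out --rows '[[[0,0,-11.8,8.6,0,0,0],[0,0,-21.6,19.5,0,0,0],[0,0,-29,32,0,0,0],[0,0,-33.5,46,0,0,0],[0,0,-35,60.6,0,0,0],[0,0,-34.8,65.5,0,0,0],[0,0,-34.8,65.5,0,0,0],[0.5,0,-34.8,65.5,0,0,0],[0.5,0,-34.8,65.5,0,0,0],[0.5,0,-34.8,65.5,0,0,0]]]'

```text
time_s: 7.05
position: [523.4, -97.7, 103.9]
ee_rot: [0.05, 0.999, 0.0, 0.0]
force: [-0.7, -0.8, 0.6]
grip_width: 31.4
gripper_force: 0.0
```

```bash
python3 - <<'E'
from h import *
o=manip.get_obs();print(wc(o["position"]))
move(cw(0,40,180),84.3);move(cw(0,40,107),84.3)
E
```

```text
[ -46.  -172.5]
shift [-45.8 212.6 -76. ] turn [ 0.   0.  -0.1] pos [523.4 -97.7 103.9] yaw 84.2 f [-0.7 -0.8  0.6] w 31.4 gf 0.0 t 7.0
shift [-45.8 212.6  -3. ] turn [ 0.   0.  -0.1] pos [523.4 -97.7 103.9] yaw 84.2 f [-0.7 -0.8  0.6] w 31.4 gf 0.0 t 7.0
```

Request:
carry_out --rows '[[[0.5,0,0,-35,0,0,0],[0.5,0,0,-76,0,0,0],[0.5,-9,42,-76,0,0,0],[0.5,-18,85,-76,0,0,0],[0.5,-27,128,-76,0,0,0],[0.5,-36,170,-76,0,0,0],[0.5,-46,212,-60,0,0,0],[0.5,-46,212.6,-45,0,0,0],[0.5,-46,212.6,-45,0,0,0]]]'

```text
time_s: 7.95
position: [589.2, 109.6, 146.7]
ee_rot: [0.049, 0.999, -0.001, -0.001]
force: [-0.6, -0.7, 0.1]
grip_width: 47.0
gripper_force: 0.0
```

```bash
python3 - <<'E'
from h import *
im,W=cloud("wrist");cv2.imwrite("pics/w3.png",im)
z=W[...,2];m=(z>116)&(z<126)&(W[...,0]>500)&(W[...,0]<600)&(W[...,1]>70)&(W[...,1]<150)
print(rect(W,m),wc(rect(W,m)[0]))
move(cw(0,40,107),84.3)
E
```

```text
(array([576.2, 109.5]), array([20., 50.]), 83.42, 2285, np.float64(122.6)) [-14.   38.9]
shift [-0.6  1.1 40.9] turn [-0.1 -0.1 -0.1] pos [589.7 108.2 147.9] yaw 84.2 f [-0.6 -0.6  0.3] w 46.9 gf 0.0 t 8.0
```

View pics/w3.png

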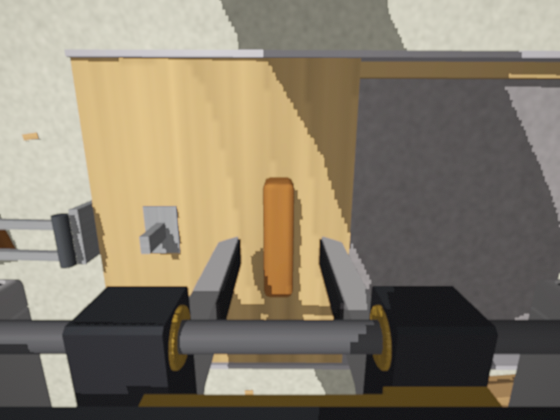

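The hasp is thrown back at (40,240), the staple at (155,228) is free, and the grip bar at (279,235) is centred between the fingers. I'll grip the bar and slide the lid open.

Request:
carry_out --rows '[[[0.5,0,0.5,20,0,0,0],[0.5,0,0.5,40,0,0,0],[0.5,0,0.5,40,0,0,0],[0,0,0.5,40,0,0,0],[0,0,0.5,40,0,0,0],[0,0,0.5,40,0,0,0],[0,0,0.5,40,0,0,0]]]'

```text
time_s: 8.7
position: [590.9, 108.9, 109.4]
ee_rot: [0.051, 0.999, 0.0, 0.0]
force: [-2.0, -4.0, 8.3]
grip_width: 19.2
gripper_force: 30.0
```

Request:
carry_out --rows '[[[0,0,10,0,0,0,0],[0,0,22,0,0,0,0],[0,0,46,0,0,0,0],[0,0,72,0,0,0,0],[0,0,98,0,0,0,0],[0,0,124,0,0,0,0],[0,0,150,0,0,0,0],[0,0,170,0,0,0,0],[0,0,183,0,0,0,0],[0,0,183,0,0,0,0]]]'

```text
time_s: 9.7
position: [609.5, 291.9, 109.3]
ee_rot: [0.05, 0.999, -0.0, 0.0]
force: [-0.3, -0.5, 7.3]
grip_width: 19.9
gripper_force: 30.0
```

```bash
python3 - <<'E'
from h import *
o=manip.get_obs();print(wc(o["position"]))
move(cw(0,225,107),84.3)
E
```

```text
[  1.  223.8]
shift [1.  1.2 2.3] turn [-0.   0.1 -0. ] pos [609.5 291.9 109.3] yaw 84.3 f [-0.3 -0.5  7.3] w 19.9 gf 30.0 t 9.7
```

Request:
carry_out --rows '[[[0.5,0,0,0,0,0,0],[0.5,0,0,0,0,0,0],[0.5,0,0,0,0,0,0],[0.5,0,0,-40,0,0,0],[0.5,0,0,-85,0,0,0],[0.5,0,0,-125,0,0,0],[0.5,0,0,-125,0,0,0]]]'

```text
time_s: 10.4
position: [611.3, 291.9, 239.4]
ee_rot: [0.051, 0.999, 0.002, 0.003]
force: [0.3, -0.1, 0.7]
grip_width: 47.1
gripper_force: 0.0
```

```bash
python3 - <<'E'
from h import *
for r in packs("top"):
    if r[3]<60: print(r)
move([446.8,-206.5,230],98.6)
E
```

```text
([331.0, 242.8], 0.97, 'sat', np.float64(16.0), 'neck', (array([ 447. , -207.4]), array([70.3, 26.6]), 9.46, 219, np.float64(67.8)), 'body', (array([ 446.4, -206.9]), array([91.8, 63. ]), 8.38, 618, np.float64(40.2)))
([393.7, 200.0], 0.87, 'sat', np.float64(14.0), 'neck', (array([ 570.8, -414. ]), array([26.7, 70.8]), 73.5, 215, np.float64(67.7)), 'body', (array([ 571.5, -414.1]), array([60.7, 93.2]), 73.26, 597, np.float64(41.3)))
([365.2, 203.4], 0.63, 'sat', np.float64(10.0), 'neck', (array([ 574., -319.]), array([26.9, 70.8]), 88.49, 217, np.float64(67.7)), 'body', (array([ 573.8, -319.5]), array([60.8, 93.8]), 86.32, 589, np.float64(40.9)))
shift [ 111.4 -511.8    3.6] turn [  0.1   0.1 -14.4] pos [609.2 291.5 234.3] yaw 84.2 f [-0.5 -0.5 -0.7] w 46.8 gf 0.0 t 10.5
```

Request:
carry_out --rows '[[[0.5,10,-46,0,0,0,-2],[0.5,20,-92,0,0,0,-4],[0.5,30,-138,0,0,0,-6],[0.5,40,-184,0,0,0,-8],[0.5,50,-230,0,0,0,-10],[0.5,60,-276,0,0,0,-12],[0.5,70,-322,0,0,0,-14],[0.5,80,-368,0,0,0,-14.4],[0.5,90,-414,0,0,0,-14.4],[0.5,100,-460,0,0,0,-14.4]]]'

```text
time_s: 11.5
position: [461.5, -157.6, 232.6]
ee_rot: [-0.075, 0.997, 0.0, -0.001]
force: [0.3, 0.6, 0.3]
grip_width: 47.5
gripper_force: 0.0
```

```bash
python3 - <<'E'
from h import *
import time
im,W=cloud("wrist")
move([446.8,-207,150],98.8)
E
```

```text
shift [ 17.8 -40.3  83. ] turn [-0.  -0.1 -0.5] pos [ 458.8 -164.5  232.9] yaw 98.3 f [-5.2 -7.9 -0.4] w 47.1 gf 0.0 t 11.6
```

Request:
carry_out --rows '[[[0.5,12,-28,20,0,0,-0.5],[0.5,22,-48,50,0,0,-0.5],[0.5,22,-48,80,0,0,-0.5],[0.5,22,-48,80,0,0,-0.5],[0.5,22,-48,80,0,0,-0.5]]]'

```text
time_s: 12.05
position: [448.0, -206.8, 153.4]
ee_rot: [-0.079, 0.997, -0.0, -0.001]
force: [1.0, -0.3, 0.8]
grip_width: 46.8
gripper_force: 0.0
```

```bash
cat >>h.py <<'E'
def neck(near,r=70):
    im,W=cloud("wrist");z=W[...,2]
    m=(z>58)&(z<80)&(np.hypot(W[...,0]-near[0],W[...,1]-near[1])<r)
    k,l,s,_=cv2.connectedComponentsWithStats(m.astype(np.uint8));j=1+np.argmax(s[1:,4])
    print("neck",rect(W,l==j)); return im
E
python3 - <<'E'
from h import *
im=neck([446.8,-207]);cv2.imwrite("pics/w4.png",im)
move([446.8,-207,52],98.8)
E
```

```text
neck (array([ 448.8, -208.1]), array([69.7, 25.9]), 8.58, 2543, np.float64(68.5))
shift [2.000e+00 1.000e-01 1.022e+02] turn [-0.  -0.   0.3] pos [ 448.8 -206.8  154.2] yaw 99.1 f [-0.3  0.6  0. ] w 47.2 gf 0.0 t 12.1
```

View pics/w4.png

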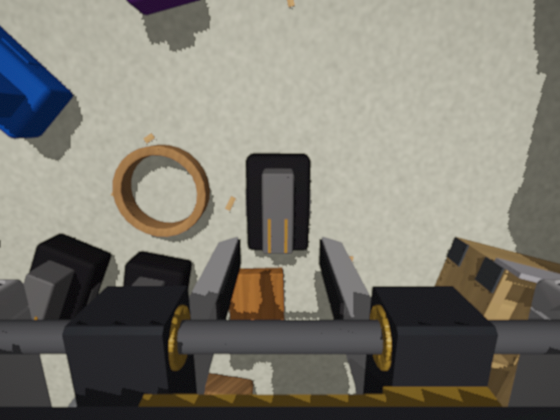

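The black pack with grey neck at (278,205) is aligned between the fingers. Descending and gripping.

Request:
carry_out --rows '[[[0.5,0,-1,40,0,0,0.3],[0.5,0,-1,75,0,0,0.3],[0.5,0,-1,95,0,0,0.3],[0.5,0,-1,101,0,0,0.3],[0.5,0,-1,101,0,0,0.3],[0,0,-1,101,0,0,0.3],[0,0,-1,101,0,0,0.3],[0,0,-1,101,0,0,0.3],[0,0,-1,101,0,0,0.3]]]'

```text
time_s: 13.0
position: [449.4, -208.1, 53.5]
ee_rot: [-0.077, 0.997, -0.0, 0.001]
force: [-1.2, 0.0, 11.7]
grip_width: 25.8
gripper_force: 30.0
```

Request:
carry_out --rows '[[[0,0,0,-30,0,0,0],[0,0,0,-65,0,0,0],[0,0,0,-100,0,0,0],[0,0,0,-110,0,0,0],[0,0,0,-110,0,0,0]]]'

```text
time_s: 13.5
position: [449.5, -207.8, 163.6]
ee_rot: [-0.077, 0.997, 0.0, 0.001]
force: [0.8, 1.3, -3.1]
grip_width: 25.6
gripper_force: 30.0
```

```bash
python3 - <<'E'
from h import *
move(cw(-55,-44,165),84.3)
E
```

```text
shift [-113.5  224.1   -1.1] turn [ 0.   0.2 14.6] pos [ 449.5 -207.8  163.6] yaw 98.9 f [ 0.8  1.3 -3.1] w 25.6 gf 30.0 t 13.5
```

Request:
carry_out --rows '[[[0,0,0,-45,0,0,0],[0,-20,39,-50,0,0,2.5],[0,-40,78,-50,0,0,5],[0,-60,117,-50,0,0,7.5],[0,-80,157,-50,0,0,10],[0,-100,197,-50,0,0,12.5],[0,-113.5,224,-50,0,0,14.6],[0,-113.5,224,-50,0,0,14.6],[0,-113.5,224,-50,0,0,14.6]]]'

```text
time_s: 14.4
position: [525.8, 31.1, 210.8]
ee_rot: [0.05, 0.999, -0.001, -0.001]
force: [0.1, -1.3, -3.3]
grip_width: 25.6
gripper_force: 30.0
```

```bash
python3 - <<'E'
from h import *
move(cw(-55,-44,62.5),84.3)
im,W=cloud("wrist");cv2.imwrite("pics/w5.png",im)
move(cw(-55,-44,62.5),84.3)
E
```

```text
shift [ -1.8   0.4 148.3] turn [-0.1 -0.1  0. ] pos [525.8  31.1 210.8] yaw 84.3 f [ 0.1 -1.3 -3.3] w 25.6 gf 30.0 t 14.4
shift [ -1.6   1.3 148.7] turn [-0.1 -0.1 -0.1] pos [525.8  30.1 211.2] yaw 84.2 f [-1.2 -0.3 -3. ] w 25.8 gf 30.0 t 14.4
```

View pics/w5.png

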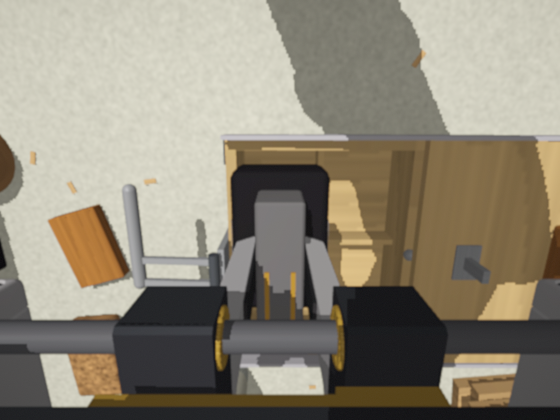

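The pack is held straight over bay0 and the hasp is clear on the left at (140,235). Lowering it.

Request:
carry_out --rows '[[[0,-1.6,1,40,0,0,0],[0,-1.6,1,80,0,0,0],[0,-1.6,1,105,0,0,0],[0,-1.6,1,120,0,0,0],[0,-1.6,1,132,0,0,0],[0,-1.6,1,140,0,0,0],[0,-1.6,1,146,0,0,0],[0,-1.6,1,147,0,0,0],[0,-1.6,1,147,0,0,0]]]'

```text
time_s: 15.35
position: [528.5, 31.5, 65.9]
ee_rot: [0.05, 0.999, 0.0, 0.0]
force: [0.2, -0.6, -2.0]
grip_width: 26.1
gripper_force: 30.0
```

Request:
carry_out --rows '[[[0,0,0,2,0,0,0],[0,0,0,4,0,0,0],[0,0,0,4,0,0,0],[0.5,0,0,4,0,0,0],[0.5,0,0,4,0,0,0],[0.5,0,0,4,0,0,0],[0.5,0,0,-35,0,0,0],[0.5,0,0,-80,0,0,0],[0.5,0,0,-125,0,0,0],[0.5,0,0,-155,0,0,0]]]'

```text
time_s: 16.35
position: [528.8, 31.3, 223.6]
ee_rot: [0.051, 0.999, 0.0, 0.001]
force: [0.8, 0.7, -0.3]
grip_width: 47.2
gripper_force: 0.0
```

```bash
python3 - <<'E'
from h import *
im,W=cloud("wrist");z=W[...,2];m=(z>70)&(z<79)&(W[...,0]>470)&(W[...,0]<585)&(W[...,1]>-10)&(W[...,1]<75)
r=rect(W,m);print(r,wc(r[0]))
for r in packs("top"):
    if r[3]<60: print(r)
move([573,-319,230],177.6-0)
move([573,-319,230],-1.9)
E
```

```text
(array([519.7,  18.7]), array([55.3, 85.3]), 84.73, 720, np.float64(78.4)) [-61.2 -57.1]
([373.4, 211.7], 0.93, 'sat', np.float64(12.0), 'neck', (array([ 547.6, -354.4]), array([27.4, 70. ]), 84.92, 216, np.float64(67.9)), 'body', (array([ 547.4, -353. ]), array([61.7, 92.6]), 86.27, 580, np.float64(41.2)))
([396.3, 202.9], 0.76, 'sat', np.float64(14.0), 'neck', (array([ 569.4, -417.5]), array([26.9, 70.8]), 84.73, 221, np.float64(68.0)), 'body', (array([ 569.2, -416.1]), array([64. , 93.1]), 83.93, 592, np.float64(41.3)))
shift [ -78.9 -344.7   -8.2] turn [ 0.2  0.1 86.6] pos [529.2  31.9 222.3] yaw 84.2 f [-0.   0.1 -0.9] w 46.7 gf 0.0 t 16.5
shift [ -78.9 -344.7   -8.2] turn [ 0.2  0.1 86.1] pos [529.2  31.9 222.3] yaw 84.2 f [-0.   0.1 -0.9] w 46.7 gf 0.0 t 16.5
```

Pack B has been knocked to (547.5, -354), closing line about 85.6°, so I'll go to where it is now.

Request:
carry_out --rows '[[[0.5,-6,-42,0,0,0,0],[0.5,-12,-85,0,0,0,0],[0.5,-19,-128,0,0,0,-1.4],[0.5,-25,-171,0,0,0,-1.4],[0.5,-32,-214,0,0,0,-1.4],[0.5,-38,-257,0,0,0,-1.4],[0.5,-45,-300,0,0,0,-1.4],[0.5,-51,-343,0,0,0,-1.4],[0.5,-57,-382,30,0,0,-1.4],[0.5,-57,-382,60,0,0,-1.4]]]'

```text
time_s: 17.5
position: [544.5, -360.2, 158.9]
ee_rot: [0.041, 0.999, -0.001, -0.0]
force: [0.1, 0.1, -0.2]
grip_width: 47.2
gripper_force: 0.0
```

```bash
python3 - <<'E'
from h import *
for i in range(4): manip.get_image("top")
im=neck([547.5,-354],45);cv2.imwrite("pics/w6.png",im)
move([547.5,-354,53],85.6)
im,W=cloud("top");z=W[...,2];m=(z>70)&(z<78.5)&(W[...,0]>490)&(W[...,0]<570)&(W[...,1]>-5)&(W[...,1]<58)
r=rect(W,m);print("bay0",r,wc(r[0]))
E
```

```text
neck (array([ 549.4, -354.8]), array([26. , 69.1]), 85.66, 2369, np.float64(68.8))
shift [ -0.7  -0.3 108.1] turn [ 0.  -0.   0.1] pos [ 546.8 -353.7  161.1] yaw 85.7 f [0.3 0.1 1.3] w 47.2 gf 0.0 t 17.8
bay0 (array([525.8,  33. ]), array([26.2, 70. ]), 84.06, 171, np.float64(74.7)) [-56.6 -42.2]
```

View pics/w6.png

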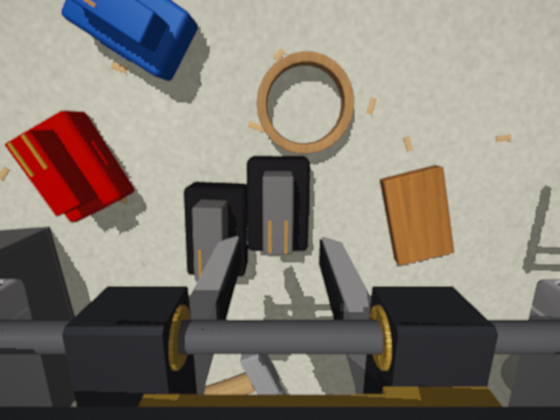

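Pack B at (278,205) is centred and pack C at (213,225) is right beside it. The pack in bay0 sits as intended. Gripping B.

Request:
carry_out --rows '[[[0.5,-2.4,-0.7,40,0,0,0],[0.5,-2.4,-0.7,75,0,0,0],[0.5,-2.4,-0.7,98,0,0,0],[0.5,-2.4,-0.7,107,0,0,0],[0.5,-2.4,-0.7,107,0,0,0],[0,-2.4,-0.7,107,0,0,0],[0,-2.4,-0.7,107,0,0,0],[0,-2.4,-0.7,107,0,0,0],[0,-2.4,-0.7,107,0,0,0]]]'

```text
time_s: 18.7
position: [549.4, -355.4, 54.7]
ee_rot: [0.038, 0.999, -0.0, 0.001]
force: [-0.7, 0.3, 7.8]
grip_width: 26.1
gripper_force: 30.0
```

Request:
carry_out --rows '[[[0,0,0,-20,0,0,0],[0,0,0,-50,0,0,0],[0,0,0,-85,0,0,0],[0,0,0,-120,0,0,0],[0,0,0,-150,0,0,0],[0,0,0,-158,0,0,0],[0,0,0,-158,0,0,0]]]'

```text
time_s: 19.4
position: [549.1, -355.1, 212.2]
ee_rot: [0.038, 0.999, -0.0, 0.001]
force: [-0.2, 0.1, -4.3]
grip_width: 25.9
gripper_force: 30.0
```

```bash
python3 - <<'E'
from h import *
move(cw(55,-44,210),84.3)
E
```

```text
shift [-58.7 380.8   2.2] turn [-0.   0.1  1.3] pos [ 549.1 -355.1  212.2] yaw 85.6 f [-0.2  0.1 -4.3] w 25.9 gf 30.0 t 19.4
```

Request:
carry_out --rows '[[[0,-6,42,0,0,0,0],[0,-13,85,0,0,0,0],[0,-20,128,0,0,0,1.3],[0,-26,171,0,0,0,1.3],[0,-33,214,0,0,0,1.3],[0,-40,257,0,0,0,1.3],[0,-46,300,0,0,0,1.3],[0,-53,343,0,0,0,1.3],[0,-58.7,380.8,0,0,0,1.3],[0,-58.7,380.8,0,0,0,1.3]]]'

```text
time_s: 20.4
position: [636.3, 27.2, 208.7]
ee_rot: [0.046, 0.999, 0.0, -0.002]
force: [-0.0, 0.1, -3.4]
grip_width: 25.9
gripper_force: 30.0
```

```bash
python3 - <<'E'
from h import *
for i in range(4): manip.get_image("top")
move(cw(55,-44,63),84.3)
E
```

```text
shift [ -1.1   1.4 147.4] turn [-0.1 -0.1 -0. ] pos [635.6  19.  210.4] yaw 84.3 f [-0.2 -1.  -3.9] w 25.8 gf 30.0 t 20.6
```

Request:
carry_out --rows '[[[0,-1,1.4,40,0,0,0],[0,-1,1.4,80,0,0,0],[0,-1,1.4,105,0,0,0],[0,-1,1.4,120,0,0,0],[0,-1,1.4,132,0,0,0],[0,-1,1.4,140,0,0,0],[0,-1,1.4,146,0,0,0],[0,-1,1.4,148,0,0,0],[0,-1,1.4,148,0,0,0]]]'

```text
time_s: 21.5
position: [637.8, 21.4, 63.9]
ee_rot: [0.05, 0.999, 0.0, 0.0]
force: [0.2, 0.3, -4.4]
grip_width: 26.2
gripper_force: 30.0
```

Request:
carry_out --rows '[[[0,0,0,1.5,0,0,0],[0,0,0,2,0,0,0],[0,0,0,2,0,0,0],[0.5,0,0,2,0,0,0],[0.5,0,0,2,0,0,0],[0.5,0,0,2,0,0,0],[0.5,0,0,-35,0,0,0],[0.5,0,0,-80,0,0,0],[0.5,0,0,-125,0,0,0],[0.5,0,0,-155,0,0,0]]]'

```text
time_s: 22.5
position: [638.2, 21.1, 221.8]
ee_rot: [0.05, 0.999, 0.0, 0.001]
force: [0.4, 0.2, -0.2]
grip_width: 47.1
gripper_force: 0.0
```

```bash
python3 - <<'E'
from h import *
p=None
for r in packs("top"):
    if r[3]<60: print(r)
    if r[3]<60 and r[6][0][1]<-100: p=r[6]
move([*p[0],160],84.4)
E
```

```text
([398.0, 197.9], 0.92, 'sat', np.float64(13.0), 'neck', (array([ 570. , -416.8]), array([27.6, 70.4]), 81.89, 220, np.float64(67.7)), 'body', (array([ 570.2, -416.4]), array([62. , 93.9]), 84.52, 605, np.float64(41.0)))Traceback (most recent call last):
  File "<stdin>", line 5, in <module>
IndexError: string index out of range
```

Request:
carry_out --rows '[[[0.5,2.4,-45,0,0,0,0],[0.5,4.8,-90,0,0,0,0],[0.5,7.2,-135,0,0,0,0],[0.5,9.6,-180,0,0,0,0],[0.5,12,-225,0,0,0,0],[0.5,14.5,-270,0,0,0,0],[0.5,17,-315,0,0,0,0],[0.5,19.5,-360,0,0,0,0],[0.5,22,-404,20,0,0,0],[0.5,24,-442,60,0,0,0]]]'

```text
time_s: 23.6
position: [570.3, -416.1, 163.2]
ee_rot: [0.05, 0.999, -0.001, 0.002]
force: [1.6, 0.4, -0.1]
grip_width: 46.9
gripper_force: 0.0
```

```bash
python3 - <<'E'
from h import *
for i in range(5): manip.get_image("top")
im=neck([570,-416.6],45);cv2.imwrite("pics/w7.png",im)
move([570,-416.6,54],84.3)
im,W=cloud("top");z=W[...,2];m=(z>70)&(z<78.5)&(W[...,0]>600)&(W[...,0]<680)&(W[...,1]>-15)&(W[...,1]<52)
r=rect(W,m);print("bay1",r,wc(r[0]))
E
```

```text
neck (array([ 571.9, -417.7]), array([25.6, 69.9]), 83.44, 2383, np.float64(68.4))
shift [  0.7  -5.1 108.7] turn [0.  0.  0.1] pos [ 571.2 -411.6  162.7] yaw 84.4 f [ 0.2  0.1 -0.4] w 47.2 gf 0.0 t 23.9
bay1 (array([636. ,  22.8]), array([26. , 70.6]), 83.29, 153, np.float64(75.5)) [ 54.1 -41.4]
```

View pics/w7.png

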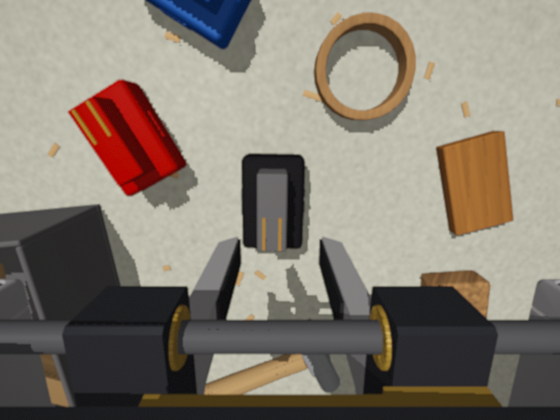

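Pack C at (273,203) stands alone and the pack in bay1 is properly placed. Gripping C, 6 mm over to the side.

Request:
carry_out --rows '[[[0.5,-1.3,-5.8,40,0,0,0.7],[0.5,-1.3,-5.8,75,0,0,0.7],[0.5,-1.3,-5.8,98,0,0,0.7],[0.5,-1.3,-5.8,108,0,0,0.7],[0.5,-1.3,-5.8,108,0,0,0.7],[0,-1.3,-5.8,108,0,0,0.7],[0,-1.3,-5.8,108,0,0,0.7],[0,-1.3,-5.8,108,0,0,0.7],[0,-1.3,-5.8,108,0,0,0.7]]]'

```text
time_s: 24.85
position: [571.7, -418.8, 55.6]
ee_rot: [0.056, 0.998, -0.0, 0.001]
force: [0.2, -0.1, 6.0]
grip_width: 25.6
gripper_force: 30.0
```

Request:
carry_out --rows '[[[0,0,0,-20,0,0,0],[0,0,0,-50,0,0,0],[0,0,0,-85,0,0,0],[0,0,0,-120,0,0,0],[0,0,0,-150,0,0,0],[0,0,0,-158,0,0,0],[0,0,0,-158,0,0,0]]]'

```text
time_s: 25.55
position: [571.4, -418.5, 213.0]
ee_rot: [0.056, 0.998, -0.0, 0.001]
force: [-0.1, -0.9, -4.9]
grip_width: 25.7
gripper_force: 30.0
```

```bash
python3 - <<'E'
from h import *
move(cw(-55,44,210),84.3)
E
```

```text
shift [ 95.  529.9   2.7] turn [-0.   0.1 -0.7] pos [ 571.4 -418.5  213. ] yaw 83.6 f [-0.1 -0.9 -4.9] w 25.7 gf 30.0 t 25.6
```

Request:
carry_out --rows '[[[0,8,45,0,0,0,0],[0,16,90,0,0,0,0],[0,24,135,0,0,0,0],[0,32,180,0,0,0,-0.7],[0,40,225,0,0,0,-0.7],[0,48,270,0,0,0,-0.7],[0,56,315,0,0,0,-0.7],[0,64,360,0,0,0,-0.7],[0,72,405,0,0,0,-0.7],[0,80,450,0,0,0,-0.7]]]'

```text
time_s: 26.55
position: [540.3, 39.7, 210.8]
ee_rot: [0.049, 0.999, -0.0, -0.001]
force: [1.2, -0.0, -3.9]
grip_width: 25.6
gripper_force: 30.0
```

Request:
carry_out --rows '[[[0,8,40,0,0,0,0],[0,15,80,0,0,0,0],[0,15,80,0,0,0,0],[0,15,80,0,0,0,0],[0,15,80,0,0,0,0]]]'

```text
time_s: 27.05
position: [534.2, 117.8, 211.4]
ee_rot: [0.05, 0.999, -0.001, -0.001]
force: [0.4, -0.2, -3.4]
grip_width: 26.0
gripper_force: 30.0
```

```bash
python3 - <<'E'
from h import *
move(cw(-55,44,64),84.3)
E
```

```text
shift [ -1.8   1.2 147.4] turn [-0.1 -0.1 -0. ] pos [534.2 117.8 211.4] yaw 84.3 f [ 0.4 -0.2 -3.4] w 26.0 gf 30.0 t 27.1
```

Request:
carry_out --rows '[[[0,-1.5,0.5,40,0,0,0],[0,-1.5,0.5,80,0,0,0],[0,-1.5,0.5,105,0,0,0],[0,-1.5,0.5,120,0,0,0],[0,-1.5,0.5,132,0,0,0],[0,-1.5,0.5,140,0,0,0],[0,-1.5,0.5,146,0,0,0],[0,-1.5,0.5,148,0,0,0],[0,-1.5,0.5,148,0,0,0]]]'

```text
time_s: 27.95
position: [536.4, 119.2, 64.6]
ee_rot: [0.05, 0.999, 0.0, 0.0]
force: [0.3, -0.4, -4.2]
grip_width: 26.1
gripper_force: 30.0
```

Request:
carry_out --rows '[[[0,0,0,1,0,0,0],[0,0,0,2,0,0,0],[0,0,0,2,0,0,0],[0.5,0,0,2,0,0,0],[0.5,0,0,2,0,0,0],[0.5,0,0,2,0,0,0],[0.5,0,0,-35,0,0,0],[0.5,0,0,-80,0,0,0],[0.5,0,0,-125,0,0,0],[0.5,0,0,-155,0,0,0]]]'

```text
time_s: 28.95
position: [536.9, 119.0, 222.3]
ee_rot: [0.05, 0.999, 0.001, 0.001]
force: [0.0, 0.2, -0.6]
grip_width: 46.8
gripper_force: 0.0
```

```bash
python3 - <<'E'
from h import *
manip.get_image("top");manip.get_image("top")
move(cw(0,225,107),84.3)
im,W=cloud("top");z=W[...,2];cv2.imwrite("pics/top2.png",cv2.resize(im[70:330,60:480],None,fx=1.9,fy=1.9,interpolation=2))
im2,W2=cloud("wrist");cv2.imwrite("pics/w8.png",im2)
for n,WW in(("t",W),("w",W2)):
  c=np.array(WW[...,:2])-C;a=np.radians(YAW-90);x=c[...,0]*np.cos(a)+c[...,1]*np.sin(a);y=-c[...,0]*np.sin(a)+c[...,1]*np.cos(a);z=WW[...,2]
  for bx,by in((-55,-44),(55,-44),(-55,44),(55,44)):
    m=(abs(x-bx)<42)&(abs(y-by)<28)&(z>70)&(z<80)
    if m.sum()>20: r=rect(WW,m);print(n,bx,by,r,wc(r[0]))
  m=(abs(x)<45)&(y>150)&(y<260)&(z>116)&(z<127)
  if m.sum()>20: print("lid",wc(rect(WW,m)[0]))
E
```

```text
shift [-52.4 179.4 117.2] turn [0.2 0.3 0. ] pos [538.1 119.6 223.3] yaw 84.3 f [-0.7  0.1 -0.2] w 47.1 gf 0.0 t 29.1
t -55 -44 (array([525. ,  33.1]), array([26. , 70.3]), 84.21, 180, np.float64(75.2)) [-57.4 -42.2]
t 55 -44 (array([635.9,  22.7]), array([26.2, 70.1]), 83.92, 174, np.float64(75.4)) [ 54.  -41.5]
t -55 44 (array([519.5, 115.1]), array([12.9, 39.8]), 84.62, 49, np.float64(75.6)) [-71.   38.8]
lid [-15.3 231.1]
w -55 -44 (array([525.4,  32.5]), array([26.5, 68.9]), 84.29, 1750, np.float64(74.3)) [-56.9 -42.8]
w 55 -44 (array([614.6,  14.7]), array([17.4, 40.2]), 56.8, 318, np.float64(74.1)) [ 33.6 -51.6]
w -55 44 (array([534.9, 119.4]), array([25.8, 69.7]), 84.85, 1714, np.float64(74.2)) [-56.1  44.6]
lid [ -0.6 223.2]
```

View pics/w8.png

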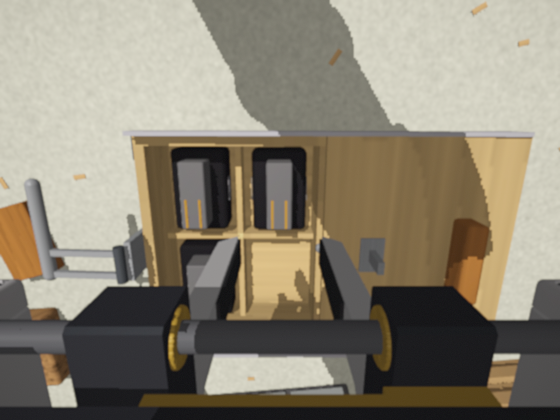

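View pics/top2.png

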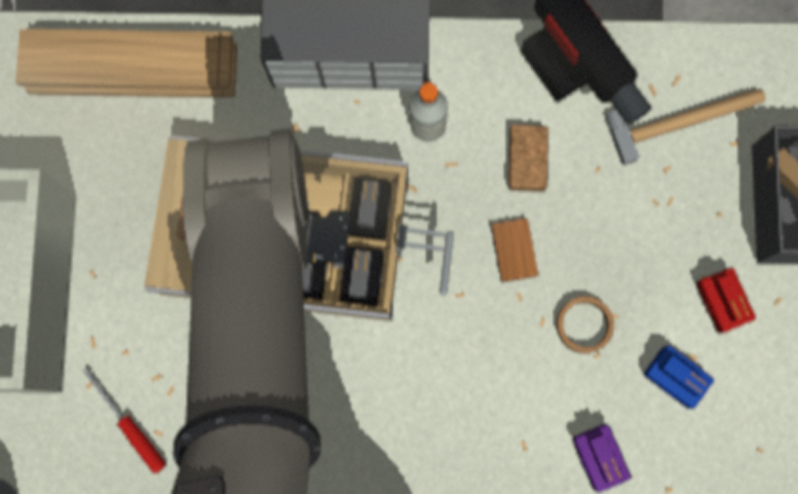

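All three black packs are flat in bays of their own (necks at z≈75) and only coloured look-alikes remain on the bench. Now to the lid's grip bar.

Request:
carry_out --rows '[[[0.5,-12,42,0,0,0,0],[0.5,-25,86,0,0,0,0],[0.5,-37,130,20,0,0,0],[0.5,-52,178.5,50,0,0,0],[0.5,-52,178.5,70,0,0,0],[0.5,-52,178.5,70,0,0,0],[0.5,-52,178.5,70,0,0,0],[0.5,-52,178.5,70,0,0,0]]]'

```text
time_s: 29.95
position: [606.1, 290.1, 150.4]
ee_rot: [0.051, 0.999, 0.0, 0.0]
force: [0.1, 0.4, 0.3]
grip_width: 47.1
gripper_force: 0.0
```

```bash
python3 - <<'E'
from h import *
o=manip.get_obs();print(wc(o["position"]))
move(cw(0,224,107),84.3)
E
```

```text
[ -2.2 221.6]
shift [-2.2  2.4 43.4] turn [ 0.   0.  -0.1] pos [606.1 290.1 150.4] yaw 84.2 f [0.1 0.4 0.3] w 47.1 gf 0.0 t 29.9
```

Request:
carry_out --rows '[[[0.5,-2,2,20,0,0,0],[0.5,-2,2,42,0,0,0],[0.5,-2,2,42,0,0,0],[0,-2,2,42,0,0,0],[0,-2,2,42,0,0,0],[0,-2,2,42,0,0,0],[0,-2,2,42,0,0,0]]]'

```text
time_s: 30.65
position: [608.2, 292.6, 108.4]
ee_rot: [0.05, 0.999, -0.0, 0.0]
force: [-3.9, -0.4, 11.0]
grip_width: 19.9
gripper_force: 30.0
```

Request:
carry_out --rows '[[[0,0,-15,0,0,0,0],[0,0,-38,0,0,0,0],[0,0,-62,0,0,0,0],[0,0,-86,0,0,0,0],[0,0,-110,0,0,0,0],[0,0,-134,0,0,0,0],[0,0,-154,0,0,0,0],[0,0,-170,0,0,0,0],[0,0,-180,0,0,0,0],[0,0,-184,0,0,0,0]]]'

```text
time_s: 31.65
position: [589.5, 109.0, 108.3]
ee_rot: [0.05, 0.999, 0.0, 0.0]
force: [-6.8, -2.4, 12.3]
grip_width: 19.9
gripper_force: 30.0
```

```bash
python3 - <<'E'
from h import *
manip.get_image("top")
o=manip.get_obs();print(wc(o["position"]))
move(cw(0,40,107),84.3)
E
```

```text
[-0.7 39.3]
shift [-0.7  0.7  1.3] turn [ 0.   0.  -0.1] pos [589.5 108.6 108.3] yaw 84.2 f [-5.5 -6.5 10.3] w 20.0 gf 30.0 t 31.7
```

Lid home (108.6 against 108.9 when shut). Release it and go to the hasp.

Request:
carry_out --rows '[[[0.5,0,0,0,0,0,0],[0.5,0,0,0,0,0,0],[0.5,0,0,0,0,0,0],[0.5,0,0,-40,0,0,0],[0.5,0,0,-80,0,0,0],[0.5,11,-48,-80,0,0,0],[0.5,22,-96,-80,0,0,0],[0.5,33,-144,-80,0,0,0],[0.5,45,-190,-80,0,0,0],[0.5,45,-212,-75,0,0,0]]]'

```text
time_s: 32.7
position: [522.2, -99.9, 183.1]
ee_rot: [0.051, 0.999, 0.0, 0.001]
force: [-0.0, 0.5, -0.1]
grip_width: 46.8
gripper_force: 0.0
```

Request:
carry_out --rows '[[[0.5,0,0,30,0,0,0],[0.5,0,0,38,0,0,0],[0.5,0,0,38,0,0,0],[0.5,0,0,38,0,0,0]]]'

```text
time_s: 33.1
position: [524.2, -95.7, 144.9]
ee_rot: [0.049, 0.999, -0.0, -0.0]
force: [0.9, 0.7, 0.8]
grip_width: 47.1
gripper_force: 0.0
```

```bash
python3 - <<'E'
from h import *
im,W=cloud("wrist");cv2.imwrite("pics/w9.png",im)
c=np.array(W[...,:2])-C;a=np.radians(YAW-90);x=c[...,0]*np.cos(a)+c[...,1]*np.sin(a);y=-c[...,0]*np.sin(a)+c[...,1]*np.cos(a);z=W[...,2]
m=(x>-90)&(x<-50)&(y>-200)&(y<-140)&(z>90)&(z<130);r=rect(W,m);print("bar",r,wc(r[0]))
m=(abs(x)<42)&(y>20)&(y<60)&(z>116)&(z<127)
if m.sum()>20: print("lid",rect(W,m),wc(rect(W,m)[0]))
print(wc(manip.get_obs()["position"]));move(cw(-45,-173,103),84.3)
E
```

```text
bar (array([504.1, -95.9]), array([11.9, 30.7]), 83.55, 849, np.float64(116.9)) [ -65.4 -172.6]
[ -45.2 -170.5]
shift [-0.1 -2.5 42.1] turn [-0.   0.   0.1] pos [524.4 -95.7 145.1] yaw 84.4 f [ 0.8  0.8 -0.6] w 46.8 gf 0.0 t 33.1
```

View pics/w9.png

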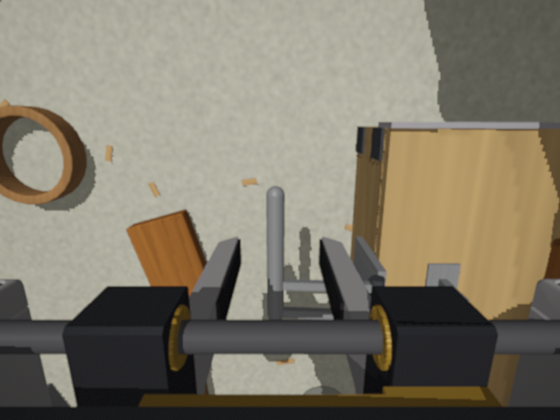

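The thrown-back bar at (276,240) lies between the fingers, with its centre about z=112. I'll grip it and swing it back.

Request:
carry_out --rows '[[[0.5,0,-2,20,0,0,0],[0.5,0,-2,40,0,0,0],[0.5,0,-2,41,0,0,0],[0,0,-2,41,0,0,0],[0,0,-2,41,0,0,0],[0,0,-2,41,0,0,0],[0,0,-2,41,0,0,0],[0,0,-2,41,0,0,0]]]'

```text
time_s: 33.95
position: [523.8, -98.6, 103.7]
ee_rot: [0.05, 0.999, -0.0, 0.0]
force: [2.8, -4.5, 0.0]
grip_width: 11.4
gripper_force: 30.0
```

Request:
carry_out --rows '[[[0,0,0.6,-13.7,0,0,0],[0,0,4,-28,0,0,0],[0,0,10.5,-41,0,0,0],[0,0,19.5,-52.6,0,0,0],[0,0,30.8,-62,0,0,0],[0,0,43.7,-69,0,0,0],[0,0,57.7,-73,0,0,0],[0,0,72.3,-74,0,0,0],[0,0,86.8,-72,0,0,0],[0,0,100.6,-67,0,0,0]]]'

```text
time_s: 34.95
position: [534.4, 1.9, 171.2]
ee_rot: [0.05, 0.999, -0.0, 0.001]
force: [3.7, -5.2, 1.7]
grip_width: 11.5
gripper_force: 30.0
```

Request:
carry_out --rows '[[[0,0,12.4,7.7,0,0,0],[0,0,23,18,0,0,0],[0,0,31,30,0,0,0],[0,0,36.6,43.6,0,0,0],[0,0,39,55.6,0,0,0],[0,0,39.3,62,0,0,0],[0,0,39.3,63,0,0,0],[0,0,39.3,63,0,0,0]]]'

```text
time_s: 35.75
position: [538.2, 40.4, 107.2]
ee_rot: [0.05, 0.999, -0.0, 0.001]
force: [4.0, -5.9, 4.7]
grip_width: 11.1
gripper_force: 30.0
```

Request:
carry_out --rows '[[[0.5,0,0,0,0,0,0],[0.5,0,0,0,0,0,0],[0.5,0,0,0,0,0,0],[0.5,0,0,-40,0,0,0],[0.5,0,0,-85,0,0,0],[0.5,0,0,-130,0,0,0],[0.5,0,0,-130,0,0,0]]]'

```text
time_s: 36.45
position: [539.7, 41.3, 242.2]
ee_rot: [0.05, 0.999, 0.002, 0.003]
force: [-0.7, 0.1, -0.9]
grip_width: 46.9
gripper_force: 0.0
```

```bash
python3 - <<'E'
from h import *
im,W=cloud("wrist");cv2.imwrite("pics/w10.png",im)
c=np.array(W[...,:2])-C;a=np.radians(YAW-90);x=c[...,0]*np.cos(a)+c[...,1]*np.sin(a);y=-c[...,0]*np.sin(a)+c[...,1]*np.cos(a);z=W[...,2]
m=(x>-90)&(x<-25)&(y>-60)&(y<-10)&(z>105)&(z<150);r=rect(W,m);print("bar",r,wc(r[0]),z[m].max())
m=(abs(x)<42)&(y>20)&(y<70)&(z>116)&(z<127)
if m.sum()>20: print("lid",rect(W,m),wc(rect(W,m)[0]))
print(manip.get_obs()["time_s"])
E
```

```text
bar (array([529.9,  42.1]), array([11.6, 56.7]), 84.42, 759, np.float64(118.1)) [-53.4 -32.8] 121.19287239063891
lid (array([584.8, 109.8]), array([19.5, 71.2]), 84.78, 1024, np.float64(118.8)) [-5.5 40.1]
36.5
```

View pics/w10.png

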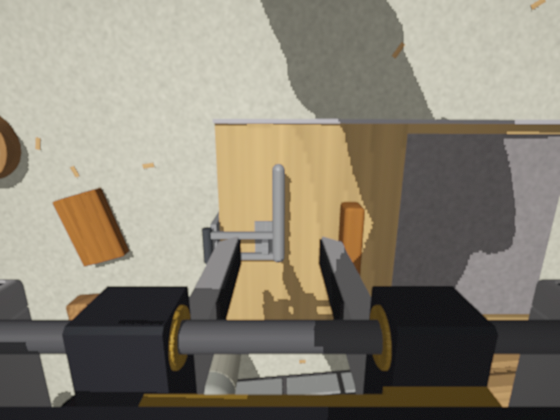

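The hasp is flat over the staple at (265,240), with the bar at case y -33 and its top level with the grip bar. The lid grip is at y = 40, so the lid is shut, and the gripper is clear. Handing in.

```bash
python3 -c "
from bench import manip
print(manip.close_job())"
```

```text
the job is handed in; nothing more can be done
None
```

I handed the job in at about 36 s: all three black packs stand flat in bays of their own, the lid is pushed home, the hasp is back down over the catch, and I moved nothing else on the bench; no verdict was shown.

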